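Load the specimen tray onto the viewing stage and start it with the jog stick

ROBOT

A 6-joint arm with a two-finger parallel gripper is mounted at the origin on the work surface. World frame = base frame: x ahead of the robot, y to its left, z up, the work surface at z = 0. Lengths are in m, angles in degrees, forces in N, time in s.
With the tool pointing down it reaches from about 0.25 to 0.775 m from the base axis. Payload 8.9 kg.
Tool frame: the origin (TCP) lies between the finger pads; the fingertips stand finger_overhang ahead of it and the grasp point (between the pads) lies 2 mm behind it (finger_overhang is the distance from the TCP to the fingertips, in m); z points along the fingers, y is the line along which they close (so a half turn about z gives the same grasp; the last joint's range is limited). The gripper opens to 85 mm and grips with 20 to 120 N. Pads are 22 mm wide; open, the fingers measure 114 mm over their backs; the gripper's body (76 mm by 85 mm) begins 54 mm behind the grasp point. The pads swing forward as they close: fully open they stand 13 mm farther back than shut.
Start: joints at [63.868, 16.656, -8.789, 64.555, 0, 82.019], TCP at [0.164, 0.499, 0.248] pointing down, gripper open.
Joint ranges: [-144.48, 144.48], [-52.06, 99.96], [-74.48, 78.29], [-112.23, 115.85], [-86.99, 84.42], [-180, 180]. Speed limits (degrees/s): [127.2, 127.2, 159.86, 180, 180, 180].

INTERFACE

Orientations are given as [roll, pitch, yaw] about the fixed x, y, z axes, in that order (R = Rz(yaw) Ry(pitch) Rx(roll)).
In Python, from station import * gives the robot as it stands.
- The arm moves only by the tool step_arm, never from a script. Its argument "commands" is text: rows parted by semicolons, each of 7 numbers parted by spaces: the opening, from 0 (shut) to 1 (fully open), then the shift along the tool's x, y, z in m, then the turn, a rotation vector about the tool's x, y, z in rad. A call has 1 to 20 rows; each row shifts and turns the commanded pose from where the row before left it, along the tool's axes as they then stand; what a row does not reach is not made up. A row lasts 1/12 s, in which the tool goes at most 41.7 mm and 7.16 degrees, less where a joint would pass 70% of its speed; a pose out of reach is approached as far as the arm can. A call is refused whole if a number of a shift passes 0.0417 or a number of a turn 0.125, either way. A call with a gripper value outside its range is refused whole. The fingers move at their own pace and stop on an object; "squeeze" is the grip in N (left out, the last holds). Time passes only in rows, so rows that do not move let the fingers close. It gives the time, the measured TCP pose, the force, the opening and the grip force at its end, in the units of the state.
- observe(): the state, without advancing time (a new reading comes with each control period).
- grab_frame(name): name is "side" or "top"; returns a dict with "pixels" (420x560x3 uint8, red, green, blue), "fx", "fy", "cx", "cy" (pixels), "R" (3x3) and "t" (3): a world point X has camera coordinates R X + t. Camera axes: x right, y down, z forward; pixel columns grow to the right and rows downward; lengths in m; the calibration is good to about 2 mm. A picture is of the moment at which its call begins. There is no depth.
- job_done(): hands the job in; it is judged then, once.
The state is a dict: "clock": time; "qpos": joint angles; "joint_vel": joint speeds; "tau": joint torques, N m; "tcp_pos": TCP position; "eef_rot": TCP orientation; "contact_force": force on the tool from outside, world axes, zero at the start; "wrist_torque": the same for the moment, N m; "finger_gap": finger opening in m; "gripper_force": force on a finger pad.
Only numpy, scipy, OpenCV 4.12 (cv2) and the standard library are available. Lean on these libraries where they do the work, as an engineer would, in place of code of your own. Each camera call takes 0.05 s, during which the arm holds its last target. There are 200 camera calls.

TASK

Slide the tray holding the glass dish up the sloping loader until it rests square and fully home against the black stop at the top, gently and without lifting it off the loader, and leave it there with its dish still inside. Then tilt the console's jog stick fully over towards the raised ridge on the console, hold it there for two seconds, and let it spring back to centre. Leave everything else where it is.

Things in the scene. Friction and masses are not known exactly. Their poses are not given: they have to be found in the camera images.
- loader: Fixed ivory specimen loader, 156 mm wide and 345 mm long: a flat landing, then a slope, then a black stop. Origin on the table at the foot of the slope, on the centre line; x points uphill along the loader, y across, z up. The landing runs from x = -150 mm to 0, its top 8 mm above the table. Both long edges of landing and slope carry a lip 8 mm high and 8 mm thick, 140 mm apart inside; the landing's outer end is open. Its place and yaw vary.
- slope: The loader's sloping deck, fixed to it, 170 mm long from foot to stop and rising at 8 degrees (0.14 rad). Origin in the middle of the foot of the slope, on the top surface (8 mm above the table); x points up the slope along its surface, z square to the surface. A pale lamp disc flush in the deck marks where the dish goes.
- stop_face (a point): Centre of the downhill face of the black stop, a bar 156 mm wide, 24 mm thick and 30 mm high above the deck, across the top of the slope. This point is 170 mm up the slope from its foot and 12 mm above the deck.
- tray: Loose open aluminium tray carrying the glass dish, 110 mm long (x), 90 mm wide (y), 25 mm high, walls and floor 4 mm thick, about 0.28 kg (varies). It starts on the flat landing, a little askew and off centre. Origin at the centre of its underside; x points to its leading end, which has to meet the stop. It slides with ordinary friction and stays on the slope by itself.
- tray_front (a point): Middle of the tray's leading end wall (outer face), 12.5 mm above its underside, 55 mm from its origin.
- tray_back (a point): Middle of the tray's trailing end wall (outer face), where it can be pushed, 12.5 mm above its underside, 55 mm from its origin.
- dish: Loose open glass dish, 72 mm across and 18 mm high, 60 g, with an insect specimen; it stands in the tray. Origin at the centre of its underside.
- console: Fixed grey jog-stick console, 140 mm long (x), 100 mm wide (y), 45 mm high, on either side of the loader; its yaw varies. A ridge 20 mm thick and 18 mm higher runs across its +x end. Origin at the centre of its underside; the stick stands over the origin and tilts along x.
- stick (a joint): Tilt of the jog stick, in rad: 0 upright, positive towards the ridge (console +x), stops at +0.45 and -0.45. The pivot is 45 mm above the table over the console's origin, its axis along the console's y. A spring (0.6 Nm/rad, about 4 N at the knob at full tilt) centres it when let go.
- stick_knob (a point): Middle of the stick's upright black knob, 71 mm from the pivot (116 mm above the table when upright); the knob is 28 mm in diameter there, and reaches from 48 to 90 mm from the pivot.
- jar: Bystander: amber glass jar with black cap, 68 mm diameter, 85 mm high, on the other side of the loader from the console. Origin under its centre, as for all bystanders.
- beaker: Bystander: glass beaker, 70 mm across, 90 mm high.
- slide_box: Bystander: wooden slide box 90 x 170 x 35 mm.
- forceps: Bystander: steel forceps, 146 mm long, 7 mm high, lying flat beyond the loader.
There are look-alikes about, which are no part of the job. What is shaped like the tray but purple is not meant.

How it is judged (in metres and radians):
On the way, in this order (a step that is already met when the one before it is completed fails the run):
1. the tray with the dish in it rests square against the top stop, let go (x of tray_front in the frame of slope above 0.165 m and z of tray_front in the frame of slope below 0.018 m and angle between the x axis of tray and the x axis of slope, either way round below 0.08 rad and horizontal distance between dish and tray below 0.035 m and z of dish in the frame of tray below 0.012 m and contact force between the fingers and tray below 0.2 N and linear speed of tray below 0.01 m/s), for 0.3 s.
2. with the tray still home, the stick is tilted towards the ridge (over 0.33 rad) and held for 1.2 s (value of joint stick above 0.33 rad and x of tray_front in the frame of slope above 0.165 m and z of tray_front in the frame of slope below 0.018 m and angle between the x axis of tray and the x axis of slope, either way round below 0.08 rad), for 1.2 s.
At the end, for the whole second after the job is handed in: The tray lies on the slope with its leading end within 5 mm of the stop and square to it within 0.08 rad, at rest and let go, the dish standing in it; the jog stick is back within 0.06 rad of centre (all of step 1 and value of joint stick between -0.06 and 0.06 rad); the robot touches nothing.
It fails at once if the tray is lifted off the loader (underside centre more than 50 mm above the table) (height (world z) of tray above 0.05 m).
It fails at once if the tray is rammed: faster than 0.3 m/s or over 60 N against the loader (linear speed of tray above 0.3 m/s or contact force between tray and slope above 60 N).
It fails at once if the dish is tipped by more than 0.5 rad (angle between dish's own z axis and vertical above 0.5 rad).
It fails at once if a bystander is moved by more than 30 mm (distance of any of jar, beaker, slide_box, forceps from where it was at the start of the episode above 0.03 m).
It also fails if it takes over 67 s, if anything falls off the work surface, if the arm or the gripper's body presses on something with over 40 N, if the wrist force passes 120 N, or if a joint passes its speed limit or range.

## Working session

There is one attempt and no reset: what is moved stays moved. The work goes in short steps, Python scripts to look and compute and a tool call to move; the robot and the scene stay as the last step left them, time stands still between calls to the robot, and variables do not carry over. Pictures are saved under pics/ and viewed, at most 10 in all, crops included, and the job is handed in when it is done.

Besides the shell and the picture viewer there is one more tool, called after "Call:" as name(argument=value, ...) on one line, values as JSON. step_arm: Moves the arm, as the interface text tells. Its arguments: {"type":"object","properties":{"commands":{"type":"string"},"squeeze":{"type":"number"}},"required":["commands"]}

```bash
mkdir -p pics; python3 - <<'E'
from station import *
import cv2,numpy as np,pickle
o=observe();print({k:np.round(v,3) for k,v in o.items()})
for n in("side","top"):
    f=grab_frame(n);pickle.dump(f,open(n+"0.pkl","wb"));cv2.imwrite(f"pics/{n}0.png",f["pixels"][:,:,::-1])
    print(n,f["fx"],f["cx"],f["cy"],-f["R"].T@f["t"])
E
```

```text
{'clock': np.float64(0.0), 'qpos': array([ 6.3869e+01,  1.6689e+01, -8.8320e+00,  6.4554e+01, -1.0000e-03,
        8.2017e+01]), 'joint_vel': array([ 0.071, -0.028, -0.039,  0.093, -0.037,  0.121]), 'tau': array([-2.0000e-03, -5.3715e+01,  3.3137e+01,  1.6000e-02, -0.0000e+00,
       -0.0000e+00]), 'tcp_pos': array([0.163, 0.498, 0.248]), 'eef_rot': array([-1.79926e+02, -9.00000e-03,  1.61852e+02]), 'contact_force': array([ 0.605, -0.804,  0.085]), 'wrist_torque': array([-0.023,  0.044,  0.05 ]), 'gripper_force': np.float64(0.0), 'finger_gap': np.float64(0.085)}
side 457.2549979620085 283.67014746059283 199.9564812025348 [ 0.04553104 -0.63759206  1.0699733 ]
top 494.5995943634022 280.14428912358545 220.34273835361208 [0.33275638 0.01118343 1.42763098]
```

View pics/top0.png

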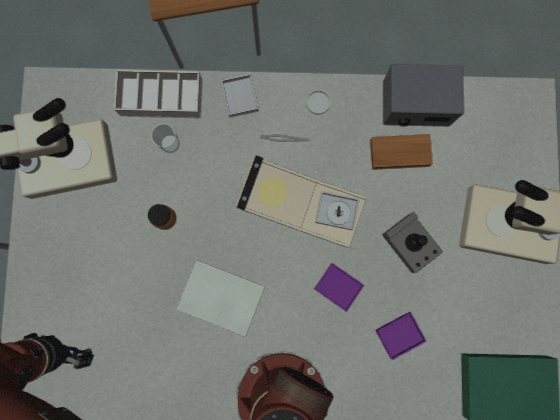

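View pics/side0.png

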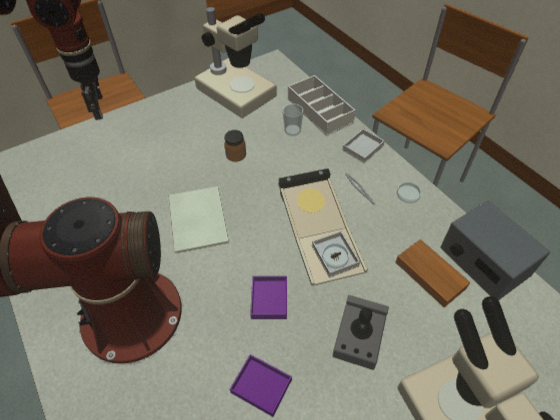

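The top view has four tray-like things: grey with a dish on the loader (337,211), an empty grey one (240,95), and two purple ones (338,287) and (400,335). The one meant is at (337,211), because it is aluminium, holds the dish and is on the landing. The stop is at (250,183) and the console at (413,242). I'll confirm with an enlarged crop and then measure.

```bash
cat > h.py <<'E'
import cv2,numpy as np,pickle
def ray(f,uv):
    d=np.array([(uv[0]-f["cx"])/f["fx"],(uv[1]-f["cy"])/f["fy"],1.]);return -f["R"].T@f["t"],f["R"].T@d
def onz(f,uv,z):
    c,d=ray(f,uv);return c+d*(z-c[2])/d[2]
def tri(f,a,g,b):
    c,d=ray(f,a);e,h=ray(g,b);s=np.linalg.lstsq(np.c_[d,-h],e-c,rcond=None)[0]
    p,q=c+s[0]*d,e+s[1]*h;return (p+q)/2,np.linalg.norm(p-q)
def proj(f,X):
    p=f["R"]@np.asarray(X)+f["t"];return np.array([f["fx"]*p[0]/p[2]+f["cx"],f["fy"]*p[1]/p[2]+f["cy"]])
E
python3 - <<'E'
from h import *
t=pickle.load(open("top0.pkl","rb"));s=pickle.load(open("side0.pkl","rb"))
a=cv2.resize(t["pixels"][150:280,230:450],None,fx=3.6,fy=3.6,interpolation=cv2.INTER_CUBIC)
b=cv2.resize(s["pixels"][160:375,270:400],None,fx=2.79,fy=2.79,interpolation=cv2.INTER_CUBIC)
cv2.imwrite("pics/ta.png",a[:,:,::-1]);cv2.imwrite("pics/sb.png",b[:,:,::-1])
hsv=cv2.cvtColor(t["pixels"],cv2.COLOR_RGB2HSV)
print(hsv[225,300],hsv[240,325],hsv[200,337],hsv[203,322],hsv[230,230],hsv[250,405])
E
```

```text
[ 26  36 157] [ 53   8 134] [ 90  13 142] [ 90  14 143] [ 55  11 138] [30  3 84]
```

View pics/ta.png

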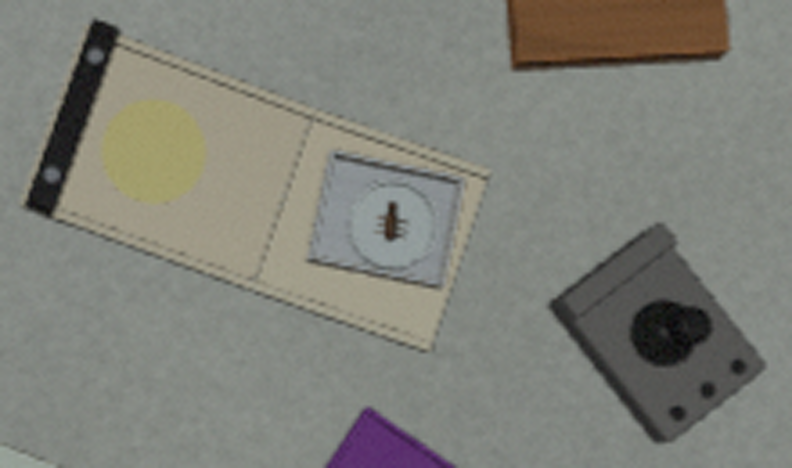

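View pics/sb.png

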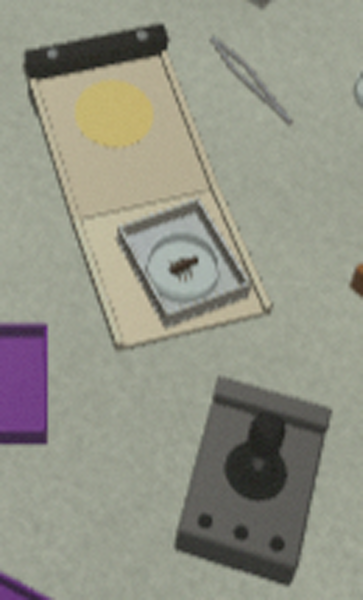

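The crops confirm it: the aluminium tray with the insect dish sits on the landing, with its rim corners at about (333,151), (463,181), (440,287) and (308,261) in the top crop. The fold is at (311,118)–(258,277), and the ridge is at the console's upper-left end, (553,303)–(668,232).

```bash
python3 - <<'E'
from h import *
t=pickle.load(open("top0.pkl","rb"));s=pickle.load(open("side0.pkl","rb"))
c=lambda x,y:(x/3.6+230-.4,y/3.6+150-.4)
d=lambda x,y:(x/2.79+270-.3,y/2.79+160-.3)
print("top corners");L=[onz(t,c(*p),.016) for p in((490,176),(432,350))]
F=[onz(t,c(*p),.008) for p in((311,118),(258,277))]
S=[onz(t,c(*p),z) for p,z in(((118,40),.033),((52,214),.033))]
for n,P in(("landing end",L),("foot",F),("stop face ends",S)):
    print(n,np.round(P,4).tolist(),np.linalg.norm(P[0]-P[1]).round(4),np.degrees(np.arctan2(*(P[0]-P[1])[1::-1])).round(2),"mid",np.round((P[0]+P[1])/2,4))
hsv=cv2.cvtColor(t["pixels"],cv2.COLOR_RGB2HSV).astype(int)
iv=((hsv[...,1]>24)&(hsv[...,0]<36)&(hsv[...,0]>12)&(hsv[...,2]>110)).astype(np.uint8)
n,lab,st,_=cv2.connectedComponentsWithStats(iv);i=lab[230,290];
cs,h=cv2.findContours((lab==i).astype(np.uint8),cv2.RETR_CCOMP,cv2.CHAIN_APPROX_NONE)
for k,q in enumerate(cs):
    if cv2.contourArea(q)>200:
        W=np.array([onz(t,p[0],.033 if h[0][k][3]>=0 else .016)[:2] for p in q]).astype(np.float32)
        r=cv2.minAreaRect(W);print("hole" if h[0][k][3]>=0 else "outer",r,np.round(cv2.boxPoints(r),4).tolist())
T=[onz(t,c(*p),.033) for p in((333,151),(463,181),(440,287),(308,261))]
print("tray",np.round(T,4).tolist(),[np.linalg.norm(T[k]-T[k-1]).round(3) for k in range(4)],np.mean(T,0))
# side check
T2=[onz(s,d(*p),.033) for p in((118,228),(197,202),(250,288),(165,320))]
print("trayside",np.round(T2,4).tolist(),[np.linalg.norm(T2[k]-T2[k-1]).round(3) for k in range(4)],np.mean(T2,0))
C=[onz(t,c(*p),z) for p,z in(((550,303),.063),((662,224),.063),((766,366),.045),((664,443),.045))]
print("console",np.round(C,4).tolist(),[np.linalg.norm(C[k]-C[k-1]).round(3) for k in range(4)],"c",np.mean(C,0))
C2=[onz(s,d(*p),z) for p,z in(((218,378),.063),((330,410),.063),((291,570),.045),((178,545),.045))]
print("consoleside",np.round(C2,4).tolist(),[np.linalg.norm(C2[k]-C2[k-1]).round(3) for k in range(4)],"c",np.mean(C2,0))
print("knob top",onz(t,c(690,324),.13),onz(s,d(267,425),.13))
E
```

```text
top corners
landing end [[0.5672, -0.231, 0.016], [0.4264, -0.1856, 0.016]] 0.148 -17.9 mid [ 0.4968 -0.2083  0.016 ]
foot [[0.6127, -0.0873, 0.008], [0.4822, -0.0468, 0.008]] 0.1366 -17.24 mid [ 0.5474 -0.067   0.008 ]
stop face ends [[0.6674, 0.0698, 0.033], [0.5257, 0.118, 0.033]] 0.1497 -18.8 mid [0.5966 0.0939 0.033 ]
outer ((0.5305523872375488, -0.14793194830417633), (0.11307847499847412, 0.09392647445201874), 79.50479888916016) [[0.4740999937057495, -0.19499999284744263], [0.5663999915122986, -0.21209999918937683], [0.5870000123977661, -0.10090000182390213], [0.49470001459121704, -0.08380000293254852]]
outer ((0.5594062209129333, 0.017616450786590576), (1.2217360734939575, 1.6945970058441162), 1.3760532140731812) [[-0.07159999758005142, 0.8500000238418579], [-0.030899999663233757, -0.8440999984741211], [1.1904000043869019, -0.8148000240325928], [1.1497999429702759, 0.8792999982833862]]
hole ((0.5470224618911743, -0.05574615299701691), (0.32142525911331177, 0.16151556372642517), 71.15931701660156) [[0.4187000095844269, -0.1817999929189682], [0.5716000199317932, -0.2338999956846
[... 1233 characters left out ...]
.2113, 0.033], [0.4684, -0.1948, 0.033]] [np.float64(0.11), np.float64(0.085), np.float64(0.108), np.float64(0.089)] [ 0.52283242 -0.14954531  0.033     ]
console [[0.4616, -0.2695, 0.063], [0.525, -0.3561, 0.063], [0.4182, -0.4408, 0.045], [0.3569, -0.3612, 0.045]] [np.float64(0.14), np.float64(0.107), np.float64(0.137), np.float64(0.101)] c [ 0.44045315 -0.35690013  0.054     ]
consoleside [[0.4601, -0.2793, 0.063], [0.5212, -0.3559, 0.063], [0.4105, -0.4392, 0.045], [0.3471, -0.3732, 0.045]] [np.float64(0.148), np.float64(0.098), np.float64(0.14), np.float64(0.092)] c [ 0.43470665 -0.36189601  0.054     ]
knob top [ 0.44235128 -0.35795758  0.13      ] [ 0.43928903 -0.35696006  0.13      ]
```

```bash
python3 -c "
import station;print({k:getattr(station,k) for k in dir(station) if 'over' in k.lower() or k.isupper()}, [k for k in dir(station) if k[0]!='_'])"
```

```text
{'finger_overhang': 0.017} ['IKError', 'finger_overhang', 'grab_frame', 'job_done', 'observe']
```

Call:
step_arm(commands="0.7 -0.0278 -0.03 0 0 0 0;0.7 -0.0278 -0.03 0 0 0 0;0.7 -0.0278 -0.03 0 0 0 0;0.7 -0.0278 -0.03 0 0 0 0;0.7 -0.0278 -0.03 0 0 0 0;0.7 -0.0278 -0.03 0 0 0 0;0.7 -0.0278 -0.03 0 0 0 0;0.7 -0.0278 -0.03 0 0 0 0;0.7 -0.0278 -0.03 0 0 0 0;0.7 -0.0278 -0.03 0 0 0 0;0.7 -0.0278 -0.03 0 0 0 0;0.7 -0.0278 -0.03 0 0 0 0;0.7 -0.0278 -0.03 0 0 0 0;0.7 -0.0278 -0.03 0 0 0 0;0.7 -0.0278 -0.03 0 0 0 0;0.7 -0.0278 -0.03 0 0 0 0;0.7 -0.0278 -0.03 0 0 0 0;0.7 -0.0278 -0.03 0 0 0 0;0.7 -0.0278 -0.03 0 0 0 0;0.7 -0.0278 -0.03 0 0 0 0")

```text
clock: 1.77
tcp_pos: [0.5052, -0.2465, 0.2479]
eef_rot: [180.0, -0.0, 161.8]
contact_force: [0.8, 0.5, 0.8]
finger_gap: 0.0597
gripper_force: 0.0
```

Call:
step_arm(commands="0.7 0 0 0 0 0 0.1123;0.7 0 0 0 0 0 0.1123;0.7 0 0 0 0 0 0.1123;0.7 0 0 0 0 0 0.1123;0.7 0 0 0 0 0 0.1123;0.7 0 0 0 0 0 0.1123;0.7 0 0 0 0 0 0.1123;0.7 0 0 0 0 0 0.1123;0.7 0 0 0 0 0 0.1123;0.7 0 0 0 0 0 0.1123;0.7 0 0 0 0 0 0.1123;0.7 0 0 0 0 0 0.1123;0.7 0 0 0 0 0 0.1123;0.7 0 0 0 0 0 0.1123;0.7 0 0 0 0 0 0;0.7 0 0 0 0 0 0")

```text
clock: 3.1
tcp_pos: [0.5048, -0.2444, 0.248]
eef_rot: [-180.0, -0.0, 72.0]
contact_force: [-0.1, 0.1, -0.1]
finger_gap: 0.0596
gripper_force: 0.0
```

Call:
step_arm(commands="0.7 0 -0.004 0.03 0 0 0;0.7 0 -0.004 0.03 0 0 0;0.7 0 0 0.03 0 0 0;0.7 0 0 0.03 0 0 0;0.7 0 0 0.03 0 0 0;0.7 0 0 0.03 0 0 0;0.7 0 0 0.025 0 0.07 0;0.7 0 0 0.01 0 0.07 0;0.7 0 0 0 0 0 0;0.7 0 0 0 0 0 0")

```text
clock: 3.93
tcp_pos: [0.497, -0.242, 0.0329]
eef_rot: [-179.9, -7.9, 71.8]
contact_force: [0.8, -0.5, -0.8]
finger_gap: 0.0601
gripper_force: 0.0
```

Call:
step_arm(commands="0.7 0.006 0 0.0008 0 0 0;0.7 0.006 0 0.0008 0 0 0;0.7 0.006 0 0.0008 0 0 0;0.7 0.005 0 0.0007 0 0 0;0.7 0.005 0 0.0007 0 0 0;0.7 0.005 0 0.0007 0 0 0;0.7 0.005 0 0.0007 0 0 0;0.7 0.005 0 0.0007 0 0 0;0.7 0 0 0 0 0 0")

```text
clock: 4.68
tcp_pos: [0.5114, -0.199, 0.0335]
eef_rot: [-180.0, -8.0, 71.8]
contact_force: [-0.4, 0.7, 0.3]
finger_gap: 0.0599
gripper_force: 0.0
```

```bash
python3 - <<'E'
from station import *
from h import *
f=grab_frame("side");t=grab_frame("top")
a=cv2.resize(t["pixels"][150:280,230:450],None,fx=2.5,fy=2.5,interpolation=cv2.INTER_CUBIC)
b=cv2.resize(f["pixels"][160:375,250:420],None,fx=2.5,fy=2.5,interpolation=cv2.INTER_CUBIC)[:325]
b=cv2.resize(f["pixels"][170:300,270:370],None,fx=2.5,fy=2.5,interpolation=cv2.INTER_CUBIC)
cv2.imwrite("pics/p1.png",np.hstack([a,b])[:,:,::-1])
E
```

```text
(no output)
```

View pics/p1.png

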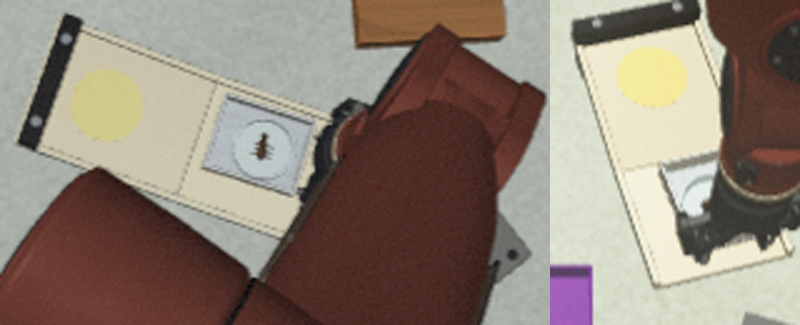

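The tray is being pushed and is turning square: its top edge now runs (222,93)–(312,118) at 15.5°, up from 13°, against 20° for the loader. The fingers are behind its trailing wall, so I'll keep going.

Call:
step_arm(commands="0.7 0.005 0 0.0007 0 0 0;0.7 0.005 0 0.0007 0 0 0;0.7 0.005 0 0.0007 0 0 0;0.7 0.006 0 0.0008 0 0 0;0.7 0.006 0 0.0008 0 0 0;0.7 0.006 0 0.0008 0 0 0;0.7 0.006 0 0.0008 0 0 0;0.7 0.006 0 0.0008 0 0 0;0.7 0.006 0 0.0008 0 0 0;0.7 0.006 0 0.0008 0 0 0")

```text
clock: 5.62
tcp_pos: [0.5293, -0.1448, 0.0338]
eef_rot: [-180.0, -8.0, 71.8]
contact_force: [-0.3, -1.2, -0.6]
finger_gap: 0.0597
gripper_force: 0.8
```

Call:
step_arm(commands="0.7 0.006 0 0.0008 0 0 0;0.7 0.006 0 0.0008 0 0 0;0.7 0.006 0 0.0008 0 0 0;0.7 0.006 0 0.0008 0 0 0;0.7 0.006 0 0.0008 0 0 0;0.7 0.006 0 0.0008 0 0 0;0.7 0.006 0 0.0008 0 0 0;0.7 0.006 0 0.0008 0 0 0;0.7 0.006 0 0.0008 0 0 0")

```text
clock: 6.37
tcp_pos: [0.5463, -0.0931, 0.0342]
eef_rot: [-180.0, -8.0, 71.8]
contact_force: [0.0, -1.5, -0.8]
finger_gap: 0.0597
gripper_force: 0.8
```

```bash
python3 - <<'E'
from station import *
from h import *
f=grab_frame("side");t=grab_frame("top")
a=cv2.resize(t["pixels"][150:280,230:390],None,fx=2.5,fy=2.5,interpolation=cv2.INTER_CUBIC)
b=cv2.resize(f["pixels"][160:290,250:410],None,fx=2.5,fy=2.5,interpolation=cv2.INTER_CUBIC)
cv2.imwrite("pics/p2.png",np.hstack([a,b])[:,:,::-1])
E
```

```text
(no output)
```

View pics/p2.png

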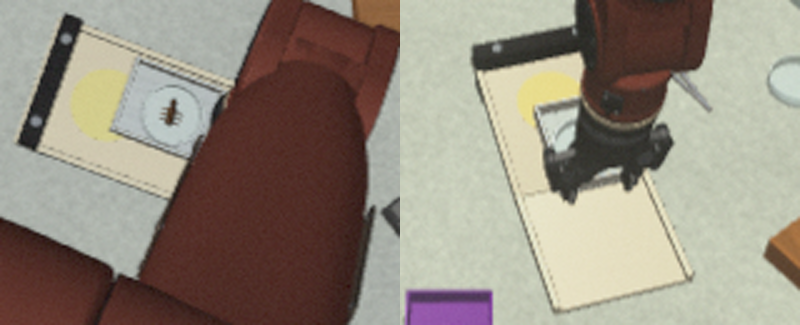

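The tray is now mostly on the slope and square, with its front edge at (138,58)–(110,130) parallel to the stop. The dish is inside. I'll continue up the slope.

Call:
step_arm(commands="0.7 0.006 0 0.0008 0 0 0;0.7 0.006 0 0.0008 0 0 0;0.7 0.006 0 0 0 0 0;0.7 0.006 0 0 0 0 0;0.7 0.006 0 0 0 0 0;0.7 0.006 0 0 0 0 0;0.7 0.006 0 0 0 0 0;0.7 0.005 0 0 0 0 0;0.7 0.004 0 0 0 0 0;0.7 0.003 0 0 0 0 0;0.7 0 0 0 0 0 0")

```text
clock: 7.38
tcp_pos: [0.5633, -0.042, 0.0403]
eef_rot: [180.0, -8.1, 71.8]
contact_force: [-0.2, -0.5, 0.4]
finger_gap: 0.0603
gripper_force: 0.0
```

Call:
step_arm(commands="0.7 0.002 0 0 0 0 0;0.7 0.002 0 0 0 0 0;0.7 0.002 0 0 0 0 0;0.7 0.002 0 0 0 0 0;0.7 0 0 0 0 0 0")

```text
clock: 7.8
tcp_pos: [0.5656, -0.0349, 0.0414]
eef_rot: [180.0, -8.0, 71.8]
contact_force: [0.3, 0.1, 0.2]
finger_gap: 0.0595
gripper_force: 0.3
```

```bash
python3 - <<'E'
from station import *
from h import *
f=grab_frame("side");t=grab_frame("top")
a=cv2.resize(t["pixels"][150:230,230:330],None,fx=4,fy=4,interpolation=cv2.INTER_CUBIC)
b=cv2.resize(f["pixels"][160:240,270:370],None,fx=4,fy=4,interpolation=cv2.INTER_CUBIC)
cv2.imwrite("pics/p3.png",np.hstack([a,b])[:,:,::-1])
E
```

```text
(no output)
```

View pics/p3.png

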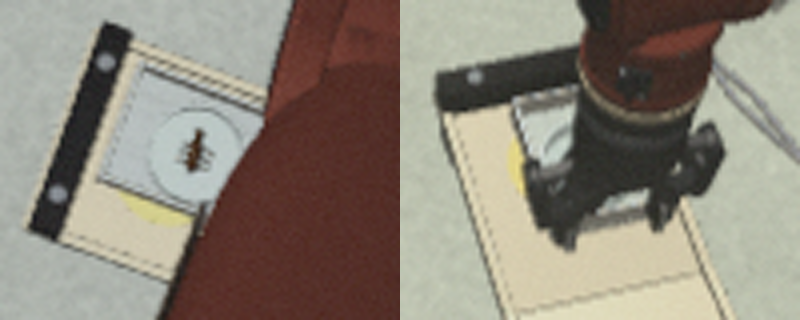

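The tray front at (142,70)–(97,180) is still about 10 mm short of the stop face at (133,35)–(60,240). I'll creep forward and watch the force.

Call:
step_arm(commands="0.7 0.002 0 0 0 0 0;0.7 0.002 0 0 0 0 0;0.7 0.002 0 0 0 0 0;0.7 0.001 0 0 0 0 0;0.7 0.001 0 0 0 0 0;0.7 0 0 0 0 0 0")

```text
clock: 8.4
tcp_pos: [0.568, -0.0274, 0.0424]
eef_rot: [180.0, -8.0, 71.8]
contact_force: [-0.3, -0.9, 0.7]
finger_gap: 0.0595
gripper_force: 0.7
```

Call:
step_arm(commands="0.7 0.001 0 0 0 0 0;0.7 0.001 0 0 0 0 0;0.7 0 0 0 0 0 0")

```text
clock: 8.65
tcp_pos: [0.5686, -0.0259, 0.0427]
eef_rot: [180.0, -8.0, 71.8]
contact_force: [-0.4, -2.1, 1.4]
finger_gap: 0.06
gripper_force: 1.7
```

Call:
step_arm(commands="0.7 0.001 0 0 0 0 0;0.7 0 0 0 0 0 0")

```text
clock: 8.82
tcp_pos: [0.5687, -0.0258, 0.0427]
eef_rot: [180.0, -7.9, 71.7]
contact_force: [-2.8, -7.3, 0.5]
finger_gap: 0.0599
gripper_force: 3.9
```

Call:
step_arm(commands="0.7 0.001 0 0 0 0 0;0.7 0 0 0 0 0 0")

```text
clock: 8.98
tcp_pos: [0.5688, -0.0257, 0.0428]
eef_rot: [180.0, -7.8, 71.7]
contact_force: [-3.3, -12.0, 0.4]
finger_gap: 0.06
gripper_force: 6.1
```

Against the stop: the force climbs with no further movement. I'll back off and check.

Call:
step_arm(commands="0.7 -0.001 0 0 0 0 0;0.7 -0.001 0 0 0 0 0;0.7 -0.002 0 0 0 0 0;0.7 -0.003 0 0 0 0 0;0.7 -0.006 0 0 0 0 0;0.7 -0.01 0 0 0 0 0;0.7 -0.01 0 -0.002 0 0 0;0.7 -0.01 0 -0.01 0 0 0;0.7 -0.01 0 -0.02 0 0 0;0.7 0 0 -0.03 0 -0.07 0;0.7 0 0 -0.04 0 -0.07 0;0.7 0 0 -0.04 0 0 0;0.7 0 0 -0.04 0 0 0;0.7 0 0 -0.03 0 0 0;0 -0.03 0 0 0 0 0;0 -0.03 0 0 0 0 0;0 -0.03 0 0 0 0 0;0 -0.03 0 0 0 0 0;0 -0.03 0 0 0 0 0;0 -0.03 0 0 0 0 0")

```text
clock: 10.65
tcp_pos: [0.4915, -0.2577, 0.2477]
eef_rot: [180.0, 0.0, 71.7]
contact_force: [0.3, 0.5, -0.3]
finger_gap: 0.0001
gripper_force: 0.0
```

```bash
python3 - <<'E'
from station import *
from h import *
f=grab_frame("side");t=grab_frame("top")
pickle.dump(f,open("side1.pkl","wb"));pickle.dump(t,open("top1.pkl","wb"))
a=cv2.resize(t["pixels"][150:225,230:330],None,fx=4,fy=4,interpolation=cv2.INTER_CUBIC)
b=cv2.resize(f["pixels"][165:240,270:370],None,fx=4,fy=4,interpolation=cv2.INTER_CUBIC)
c=cv2.resize(t["pixels"][195:265,360:460],None,fx=4,fy=4,interpolation=cv2.INTER_CUBIC)
d=cv2.resize(f["pixels"][290:360,310:410],None,fx=4,fy=4,interpolation=cv2.INTER_CUBIC)
cv2.imwrite("pics/p4.png",np.vstack([np.hstack([a,b]),np.hstack([c,d])])[:,:,::-1])
E
```

```text
(no output)
```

View pics/p4.png

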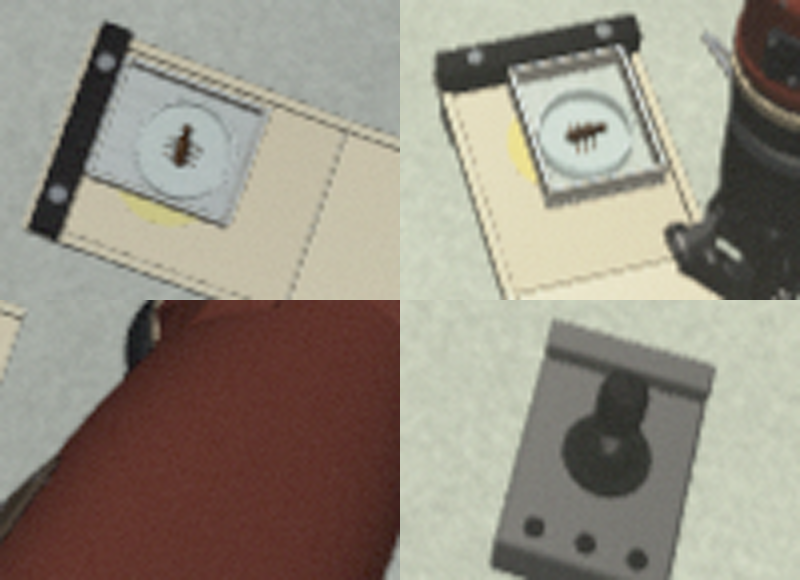

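The tray is home: its front edge at (125,62)–(88,178) lies flush and parallel to the stop, the dish is inside, and the gripper is clear. The console is unchanged, with its ridge at the top of the side crop. Next is the stick: I'll turn to yaw 38.5°, go behind the knob and lower.

Call:
step_arm(commands="0 0 0 0 0 0 0.116;0 0 0 0 0 0 0.116;0 0 0 0 0 0 0.116;0 0 0 0 0 0 0.116;0 0 0 0 0 0 0.116;0 -0.0307 0.0092 0 0 0 0;0 -0.0307 0.0092 0 0 0 0;0 -0.0307 0.0092 0 0 0 0;0 -0.0307 0.0092 0 0 0 0;0 -0.0307 0.0092 0 0 0 0;0 0 0 0 0 0 0;0 0 0 0.0315 0 0 0;0 0 0 0.0315 0 0 0;0 0 0 0.0315 0 0 0;0 0 0 0.0315 0 0 0;0 0 0 0 0 0 0;0 0 0 0 0 0 0")

```text
clock: 12.17
tcp_pos: [0.4007, -0.3863, 0.1206]
eef_rot: [-179.8, -0.0, 38.5]
contact_force: [-0.6, 0.3, 0.5]
finger_gap: 0.0001
gripper_force: 0.0
```

```bash
python3 - <<'E'
from station import *
from h import *
o=observe();p=o["tcp_pos"];print(p,o["eef_rot"])
c=np.array([.783,.622]);r=p[:2]-[.4395,-.358];print("console x,y",r@c,r@[-c[1],c[0]])
f=grab_frame("side");t=pickle.load(open("top1.pkl","rb"))
q=lambda x,y:(x/4+230-.4,y/4+150-.4)
for n,pt,z in(("rearR",(268,110),.041),("rearL",(228,225),.041)):
    w=onz(t,q(*pt),z);d=w[:2]-[.5474,-.067];print(n,np.round(w,4),"along",d@[.312,.95])
b=cv2.resize(f["pixels"][260:380,290:450],None,fx=4,fy=4,interpolation=cv2.INTER_CUBIC)
cv2.imwrite("pics/p5.png",b[:,:,::-1])
E
```

```text
[ 0.40066626 -0.38627356  0.12063871] [-1.79824884e+02 -9.45195149e-03  3.85332261e+01]
console x,y -0.04799296991677944 0.0020163918606351727
rearR [ 0.6201 -0.0295  0.041 ] along 0.05833956108954208
rearL [ 0.5366 -0.0028  0.041 ] along 0.05762303973924769
```

View pics/p5.png

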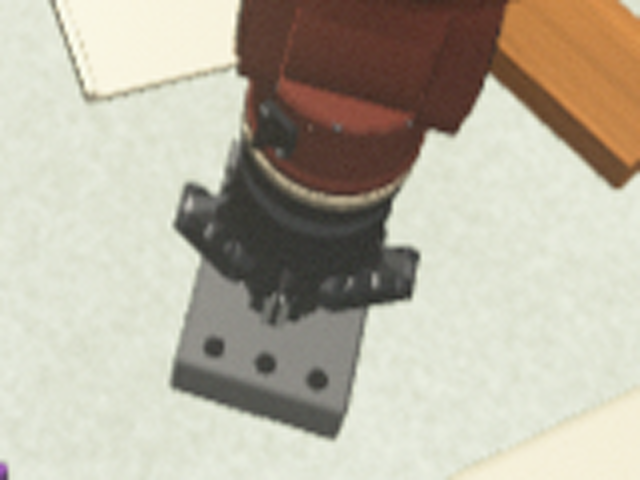

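The rear rim is 58 mm up from the foot at both corners (56 expected), so the tray is home and square to within 0.5°. The closed fingertips at (275,310) are over the console, behind the knob. Pushing now.

Call:
step_arm(commands="0 0.005 0 0 0 0 0;0 0.005 0 0 0 0 0;0 0.004 0 0 0 0 0;0 0.004 0 0 0 0 0;0 0.004 0 0 0 0 0;0 0.004 0 0 0 0 0;0 0.004 0 0 0 0 0;0 0.004 0 0 0 0 0;0 0.003 0 0 0 0 0;0 0.003 0 0 0 0 0;0 0 0 0 0 0 0")

```text
clock: 13.13
tcp_pos: [0.4331, -0.3621, 0.1209]
eef_rot: [180.0, 0.0, 38.6]
contact_force: [-1.0, -2.0, 1.8]
finger_gap: -0.0001
gripper_force: 1.4
```

Call:
step_arm(commands="0 0.002 0 0 0 0 0;0 0.002 0 0 0 0 0;0 0.002 0 0 0 0 0;0 0 0 0 0 0 0")

```text
clock: 13.47
tcp_pos: [0.4375, -0.3585, 0.1207]
eef_rot: [-180.0, 0.0, 38.5]
contact_force: [-2.4, -2.7, 0.0]
finger_gap: -0.0001
gripper_force: 1.5
```

Call:
step_arm(commands="0 0.002 0 0 0 0 0;0 0.001 0 0 0 0 0;0 0 0 0 0 0 0")

```text
clock: 13.72
tcp_pos: [0.4397, -0.3565, 0.1207]
eef_rot: [-180.0, 0.0, 38.5]
contact_force: [-2.0, -3.2, 0.5]
finger_gap: -0.0002
gripper_force: 1.6
```

Call:
step_arm(commands="0 0.001 0 0 0 0 0;0 0.001 0 0 0 0 0;0 0 0 0 0 0 0")

```text
clock: 13.97
tcp_pos: [0.4413, -0.3552, 0.1208]
eef_rot: [-180.0, 0.0, 38.5]
contact_force: [-3.9, -3.0, -1.1]
finger_gap: -0.0002
gripper_force: 1.7
```

Call:
step_arm(commands="0 0.001 0 0 0 0 0;0 0.001 0 0 0 0 0;0 0 0 0 0 0 0")

```text
clock: 14.22
tcp_pos: [0.4421, -0.3545, 0.1207]
eef_rot: [-180.0, 0.1, 38.5]
contact_force: [-7.0, -4.9, -0.9]
finger_gap: 0.0003
gripper_force: 3.6
```

Force jumped to 8.5 N, so the stick is at its end stop. I'll hold for over 2 s, then ease back slowly.

Call:
step_arm(commands="0 0 0 0 0 0 0;0 0 0 0 0 0 0;0 0 0 0 0 0 0;0 0 0 0 0 0 0;0 0 0 0 0 0 0;0 0 0 0 0 0 0;0 0 0 0 0 0 0;0 0 0 0 0 0 0;0 0 0 0 0 0 0;0 0 0 0 0 0 0;0 0 0 0 0 0 0;0 0 0 0 0 0 0;0 0 0 0 0 0 0;0 0 0 0 0 0 0;0 0 0 0 0 0 0;0 0 0 0 0 0 0;0 0 0 0 0 0 0;0 0 0 0 0 0 0;0 0 0 0 0 0 0;0 0 0 0 0 0 0")

```text
clock: 15.88
tcp_pos: [0.4422, -0.3545, 0.1207]
eef_rot: [-180.0, 0.1, 38.5]
contact_force: [-6.4, -5.1, -1.1]
finger_gap: 0.0001
gripper_force: 3.5
```

Call:
step_arm(commands="0 0 0 0 0 0 0;0 0 0 0 0 0 0;0 0 0 0 0 0 0;0 0 0 0 0 0 0;0 0 0 0 0 0 0;0 0 0 0 0 0 0;0 0 0 0 0 0 0")

```text
clock: 16.47
tcp_pos: [0.4422, -0.3545, 0.1207]
eef_rot: [-180.0, 0.1, 38.5]
contact_force: [-6.3, -4.7, -0.8]
finger_gap: -0.0006
gripper_force: 3.5
```

Call:
step_arm(commands="0 -0.005 0 0 0 0 0;0 -0.005 0 0 0 0 0;0 -0.005 0 0 0 0 0;0 -0.005 0 0 0 0 0;0 -0.005 0 0 0 0 0;0 -0.005 0 0 0 0 0;0 -0.008 0 0 0 0 0;0 -0.01 0 0 0 0 0;0 -0.01 0 0 0 0 0;0 -0.01 0 0 0 0 0;0 0 0 -0.03 0 0 0;0 0 0 -0.03 0 0 0;0 0 0 -0.03 0 0 0;0 0 0 -0.03 0 0 0;0 -0.03 0 0 0 0 0;0 -0.03 0 0 0 0 0;0 -0.03 0 0 0 0 0;0 0 0 0 0 0 0;0 0 0 0 0 0 0;0 0 0 0 0 0 0")

```text
clock: 18.13
tcp_pos: [0.3189, -0.4527, 0.2408]
eef_rot: [-180.0, -0.0, 38.5]
contact_force: [0.0, -0.1, -0.6]
finger_gap: -0.0001
gripper_force: 0.0
```

```bash
python3 - <<'E'
from station import *
from h import *
f=grab_frame("side")
b=cv2.resize(f["pixels"][160:360,260:460],None,fx=3,fy=3,interpolation=cv2.INTER_CUBIC)
cv2.imwrite("pics/p6.png",b[:,:,::-1])
E
```

```text
(no output)
```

View pics/p6.png

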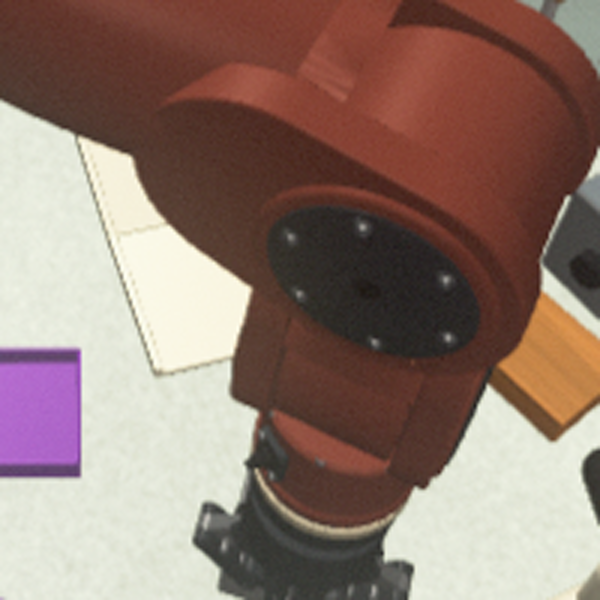

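The arm hides the console and tray here. I'll move back to the earlier clear spot and compare numerically with the frame taken before the stick was tilted.

Call:
step_arm(commands="0 0.032 -0.0056 0 0 0 0;0 0.032 -0.0056 0 0 0 0;0 0.032 -0.0056 0 0 0 0;0 0.032 -0.0056 0 0 0 0;0 0.032 -0.0056 0 0 0 0;0 0.032 -0.0056 0 0 0 0;0 0.032 -0.0056 0 0 0 0;0 0.032 -0.0056 0 0 0 0;0 0 0 0 0 0 0;0 0 0 0 0 0 0;0 0 0 0 0 0 0")

```text
clock: 19.1
tcp_pos: [0.4918, -0.2575, 0.2408]
eef_rot: [-180.0, 0.0, 38.6]
contact_force: [0.4, -0.5, -0.5]
finger_gap: -0.0006
gripper_force: 0.0
```

```bash
python3 - <<'E'
from station import *
from h import *
f=grab_frame("side");g=pickle.load(open("side1.pkl","rb"))
o=observe();print(o["tcp_pos"],o["contact_force"])
for n,(a,b,c,d) in(("knob",(305,345,345,380)),("tray",(175,220,290,335)),("dish",(180,212,302,332))):
    A,B=[cv2.GaussianBlur(cv2.cvtColor(x["pixels"],cv2.COLOR_RGB2GRAY),(0,0),1)[a:b,c:d].astype(np.float32) for x in(g,f)]
    print(n,"shift px",cv2.phaseCorrelate(A,B,cv2.createHanningWindow(A.shape[::-1],cv2.CV_32F)),"max diff",np.abs(A-B).max(),"contrast",A.std())
E
```

```text
[ 0.49146795 -0.25805321  0.24077256] [ 0.06566634  0.77162941 -0.31836596]
knob shift px ((0.020967329633389653, 0.09313932633930477), 0.9292450600200229) max diff 3.0 contrast 28.894995
tray shift px ((0.3969578056211098, 0.36211071446895815), 0.94767727981379) max diff 2.8126984 contrast 59.01173
dish shift px ((-0.01579660297467811, -0.12124236079978701), 0.9064339637756348) max diff 2.613449 contrast 57.185596
```

The stick is back at centre and the tray and dish haven't moved. Handing in.

```bash
python3 -c "
from station import *
print(job_done())"
```

```text
the job is handed in; nothing more can be done
None
```

The job is handed in at about 19 s of the 67 s allowed, with no verdict returned: the tray is square against the stop with the dish inside, the stick was held at its ridge-side end stop for over 2 s and is back at centre, and the arm is clear.

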